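# Set up the banding wheel: chuck bat on the pins, tumbler over the chuck

## Robot

A 6-joint arm with a two-finger parallel gripper is mounted at the origin on the work surface. World frame = base frame: x ahead of the robot, y to its left, z up, the work surface at z = 0. Lengths are in m, angles in degrees, forces in N, time in s.
With the tool pointing down it reaches from about 0.275 to 0.825 m from the base axis. Payload 4.9 kg.
Tool frame: the origin (TCP) lies midway between the tips of the shut fingers; the grasp point (between the pads) lies 19 mm behind it; x points along the fingers, z is the direction in which the jaws open and shut, and the axes are right-handed (so a half turn about x gives the same grasp; the last joint's range is limited). The gripper opens to 85 mm and grips with 20 to 120 N. Pads are 22 mm wide; open, the fingers measure 114 mm over their backs; the gripper's body (76 mm by 85 mm) begins 54 mm behind the grasp point. The pads swing forward as they close: fully open they stand 13 mm farther back than shut.
Start: joints at [-74.095, 18.69, -11.035, 60.275, 0, 82.311], TCP at [0.22, -0.504, 0.231] pointing down, gripper open.
Joint ranges: [-152.03, 152.03], [-55.5, 102.48], [-74.3, 77.21], [-110.64, 120.58], [-84.22, 78.4], [-180, 180]. Speed limits (degrees/s): [147.25, 147.25, 180, 180, 180, 180].

## Interface

Orientations are given as [roll, pitch, yaw] about the fixed x, y, z axes, in that order (R = Rz(yaw) Ry(pitch) Rx(roll)).
In Python, from bench import telemetry, eyes, job_done gives the robot as it stands. The module is installed in compiled form; this text tells all that it offers.
- The arm moves only by the tool step_arm, never from a script. Its argument "plan" is one flat list of numbers, 7 for each row, row after row: the shift along the tool's x, y, z in mm, then the turn, a rotation vector about the tool's x, y, z in degrees, then the gripper's target within -1 to 1 (fully open at 1, half-way at 0, shut at -1). In form: [x, y, z, ax, ay, az, hand, x, y, z, ax, ay, az, hand, ...]. A call has 1 to 12 rows; each row is the pose to reach, as a shift and turn from the pose commanded when the call began, along the tool's axes at that moment; what a row does not reach only later rows make up. A row lasts 1/12 s, in which the tool goes at most 41.7 mm and 7.16 degrees, less where a joint would pass 70% of its speed; a pose out of reach is approached as far as the arm can. A call with a gripper value outside its range is refused whole. The fingers move at their own pace and stop on an object; "force" is the grip in N (left out, the last holds). Time passes only in rows, so rows that repeat a pose let the fingers close. It gives the time, the measured TCP pose, the force and the opening at its end, in the units of the state.
- telemetry.get_obs(): the state, without advancing time (a new reading comes with each control period).
- eyes.capture(name): name is "scene" or "top" or "wrist"; returns the picture (480x640x3 uint8, red, green, blue); there is no depth.
- eyes.camera_params(name): a dict with "fx", "fy", "cx", "cy" (pixels), "R" (3x3) and "t" (3): a world point X has camera coordinates R X + t; the wrist camera has in their place "T_tool_cam" (4x4, takes a point from camera to tool coordinates, whose origin is the TCP and whose axes are the tool frame's). Camera axes: x right, y down, z forward; pixel columns grow to the right and rows downward; lengths in m; the calibration is good to about 2 mm. The wrist camera is an equidistant fisheye: a pixel r from the principal point sees the ray r / f radians off the axis. A picture is of the moment at which its call begins: read the wrist's pose just before it. camera_params takes no time and is no camera call.
- job_done(): hands the job in, once; it reports no verdict.
The state is a dict: "clock": time; "joint_positions": joint angles; "qd": joint speeds; "effort": joint torques, N m; "ee_pos": TCP position; "orientation": TCP orientation; "force": force on the tool from outside, world axes, zero at the start; "ft_torque": the same for the moment, N m; "gripper_width": opening from 0.0 (shut) to 1.0 (fully open).
Only numpy, scipy, OpenCV 4.12 (cv2) and the standard library are available. Lean on these libraries where they do the work, as an engineer would, in place of code of your own. Each camera call takes 0.05 s, during which the arm holds its last target.

## Task

Set up the banding wheel so I can paint the foot of the terracotta tumbler: take the white board with the square wooden chuck from the sloping stand and lower it over the wheel's two pins until it lies flush on the wheel head. Then lift the upturned terracotta tumbler and set it gently, still upside down, over the chuck so that its rim rests on the board. Leave the white tumbler and everything else on the table where it is.

Things in the scene. Friction and masses are not known exactly. Their poses are not given: they have to be found in the camera images.
- head_top (a point): Centre of the flat top of the banding wheel's round dark steel head (184 mm across, top 80 mm above the table; grey foot). Two brass pins stand on the head, 10 mm in diameter, 15 mm high, tapering to 5 mm across over the top 5 mm, centred 65 mm either side of this point along its x axis; z is up.
- head (a joint): Angle of the turning head about its vertical axis (rad, counter-clockwise from above). It turns by hand against light friction (about 0.12 N m) and stays where it is left.
- chuck (a point): Centre (half-way up) of the chuck, a dark square wooden block, 34 x 34 mm, 60 mm tall, edges rounded 4 mm, fixed on the middle of the bat (white board). z points out of the board's top face: this point is 30 mm above that face and 42 mm above its underside. At the start the bat leans on the stand, so z is 33 degrees from vertical, towards the robot.
- bat_under (a point): Centre of the underside of the bat, a white board 120 mm along x, 180 mm along y, 12 mm thick, 42 mm below the chuck point, same axes. Two through holes, 12 mm in diameter with chamfered mouths, 65 mm either side of the middle along y; either way round fits the wheel's pins. Bat and chuck are one loose piece of about 0.26 kg.
- stand (a point): Middle of the stand's sloping board, on its surface (56 mm above the table). The stand is fixed, 210 mm wide (y), about 125 mm deep (x) and 100 mm high at its back; the board rises at 33 degrees along the stand's x. The bat lies on it, lower long edge against a 10 mm high ledge.
- cup_mid (a point): Centre (half-way up) of the terracotta tumbler, which stands upside down, mouth down, on a fixed wooden ware board 18 mm thick. Round, 85 mm tall, 66 mm across at its rim (below) and 62 mm across its foot (on top), wall 4 mm, inside 58 to 54 mm across and 79 mm deep; about 0.19 kg, loose. z is up.
- white_cup_mid (a point): Centre of a white tumbler of the same size, also upside down on the ware board, about 130 mm from the terracotta one. A bystander.
- jar_mark (a point): Bystander: closed blue glaze jar with a white lid, 60 mm across, 75 mm tall; the point is its centre.
- flask_mark (a point): Bystander: white plastic bottle with a red cap, 48 mm across, 130 mm tall; the point is its centre.
- brush_mark (a point): Bystander: brush, 170 mm long, lying flat; the point is on its underside, at the middle.
- spatula_mark (a point): Bystander: spatula, 190 mm long, lying flat; the point is on its underside, at the middle.
- dish_mark (a point): Bystander: small terracotta bowl, 90 mm across, 35 mm tall; the point is its centre.
- tile_mark (a point): Bystander: blue glazed test tile, 50 x 50 x 7 mm, lying flat; the point is its centre.
Not all that is in view belongs to the job. What is shaped like the part that bears cup_mid but purple is not meant.

How it is judged (in metres and radians):
On the way:
1. the bat lies flush on the wheel head, over both pins (horizontal distance between chuck and head_top below 0.004 m and z of chuck in the frame of head_top between 0.0395 and 0.0445 m and angle between chuck's own z axis and vertical below 0.035 rad and angle between the y axis of chuck and the x axis of head_top, either way round below 0.06 rad), for 0.3 s.
At the end, for the whole second after the job is handed in: The bat lies flush on the wheel head (2.5 mm in height, level to 2 degrees) over both pins (centred to 4 mm, lined up to 3.4 degrees); the terracotta tumbler stands upside down over the chuck, rim on the bat (3 mm in height, centred to 12 mm, upright to 2.9 degrees) (all of step 1 and horizontal distance between cup_mid and chuck below 0.012 m and z of cup_mid in the frame of chuck between 0.0095 and 0.0155 m and angle between cup_mid's own z axis and vertical below 0.05 rad); the robot touches nothing.
It fails at once if the white tumbler is pushed more than 30 mm or tipped (distance of white_cup_mid from where it was at the start of the episode above 0.03 m or angle between white_cup_mid's own z axis and vertical above 0.5 rad).
It fails at once if another bystander (jar, bottle, brush, spatula, bowl, tile) is pushed more than 30 mm (distance of any of jar_mark, flask_mark, brush_mark, spatula_mark, dish_mark, tile_mark from where it was at the start of the episode above 0.03 m).
It fails at once if the terracotta tumbler is set down hard on the bat (over 45 N) (contact force between cup and bat above 45 N).
It fails at once if the terracotta tumbler is tipped over (angle between cup_mid's own z axis and vertical above 1.2 rad).
It also fails if it takes over 61 s, if anything falls off the work surface, if the arm or the gripper's body presses on something with over 40 N, if the wrist force passes 120 N, or if a joint passes its speed limit or range.

## Working session

There is one attempt and no reset: what is moved stays moved. The work goes in short steps, Python scripts to look and compute and a tool call to move; the robot and the scene stay as the last step left them, time stands still between calls to the robot, and variables do not carry over. Pictures are saved under pics/ and viewed, and the job is handed in when it is done.

Besides the shell and the picture viewer there is one more tool, called after ">>>" in YAML: its name, and indented under it one key for each argument. step_arm: Moves the arm, as the interface text tells. Its arguments: {"type":"object","properties":{"plan":{"type":"array"},"force":{"type":"number"}},"required":["plan"]}

```bash
mkdir -p pics; ls; python3 - <<'E'
from bench import telemetry, eyes
import cv2, json
print(telemetry.get_obs())
for n in ["scene","top","wrist"]:
    p=eyes.camera_params(n); print(n,p)
    im=eyes.capture(n); cv2.imwrite(f"pics/{n}0.png",im[:,:,::-1])
E
```

```text
pics
{'clock': 0.0, 'joint_positions': array([-7.40965927e+01,  1.87330342e+01, -1.10932889e+01,  6.02753531e+01,
        6.17141090e-05,  8.23123824e+01]), 'qd': array([-0.02525766, -0.00196858,  0.00094573, -0.0910047 ,  0.03688042,
       -0.0151018 ]), 'effort': array([ 2.18261385e-05, -4.43402338e+01,  2.62438095e+01,  1.55692821e-02,
       -7.27063320e-05, -6.90398906e-06]), 'ee_pos': array([ 0.21997074, -0.50344077,  0.23048522]), 'orientation': array([172.27760579,  89.89832375, 105.86863067]), 'force': array([-0.03261017, -0.47243071, -0.22586562]), 'ft_torque': array([ 0.03364225, -0.05481068,  0.02854415]), 'gripper_width': 0.9998103461954883}
scene {'fx': 468.4371147813377, 'fy': 468.4371147813377, 'cx': 323.41097835618444, 'cy': 243.34777752595798, 'R': array([[-0.52171295,  0.85291946, -0.01854682],
       [ 0.62102753,  0.36478436, -0.69372702],
       [-0.58492769, -0.37344445, -0.71999919]]), 't': array([ 0.2903424 , -0.2869272 ,  1.44386488])}
top {'fx': 438.0403525107698, 'fy': 438.0403525107698, 'cx': 311.864968393121, 'cy': 238.3907633402721, 'R': array([[ 0.02623094, -0.9995801 , -0.01231115],
       [-0.99754073, -0.02537273, -0.06533549],
       [ 0.06499569,  0.01399469, -0.99778741]]), 't': array([-0.02480291,  0.53465491,  0.8945365 ])}
wrist {'fx': 371.64829954431775, 'fy': 371.64829954431775, 'cx': 320.6791750082836, 'cy': 243.6414972947006, 'T_tool_cam': array([[ 4.66934189e-04, -3.02239931e-01,  9.53231769e-01,
        -1.41310251e-01],
       [ 2.51390426e-04, -9.53231808e-01, -3.02240066e-01,
         7.71085164e-02],
       [ 9.99999859e-01,  3.80759561e-04, -3.69116296e-04,
         1.00442157e-03],
       [ 0.00000000e+00,  0.00000000e+00,  0.00000000e+00,
         1.00000000e+00]])}
```

View pics/scene0.png

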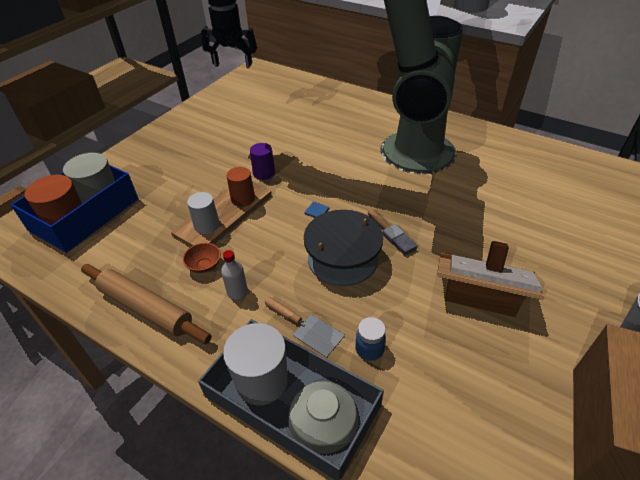

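View pics/top0.png

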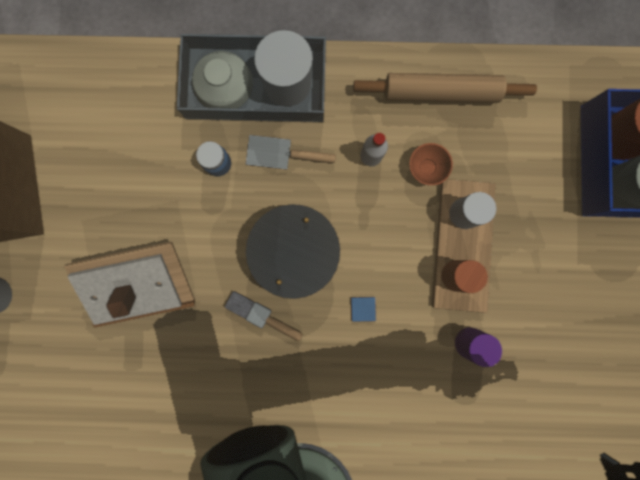

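View pics/wrist0.png

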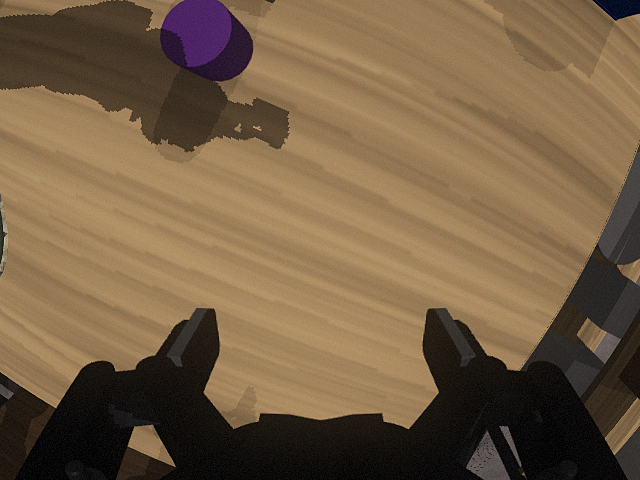

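```bash
cat > h.py <<'E'
import numpy as np, cv2
from scipy.spatial.transform import Rotation as Ro
from bench import telemetry, eyes
def ray(n,u,v,obs=None):
    p=eyes.camera_params(n)
    if n=="wrist":
        o=obs or telemetry.get_obs()
        x,y=(u-p['cx'])/p['fx'],(v-p['cy'])/p['fy']; r=np.hypot(x,y)
        d=np.array([np.sin(r)*x/r,np.sin(r)*y/r,np.cos(r)]) if r>1e-9 else np.array([0,0,1.])
        T=np.array(p['T_tool_cam']); Rt=Ro.from_euler('xyz',o['orientation'],degrees=True).as_matrix()
        return Rt@T[:3,3]+np.array(o['ee_pos']), Rt@(T[:3,:3]@d)
    R=np.array(p['R']);t=np.array(p['t'])
    d=R.T@np.array([(u-p['cx'])/p['fx'],(v-p['cy'])/p['fy'],1]); return -R.T@t, d/np.linalg.norm(d)
def onplane(n,u,v,z,obs=None):
    c,d=ray(n,u,v,obs); return c+d*(z-c[2])/d[2]
def proj(n,X,obs=None):
    p=eyes.camera_params(n); X=np.array(X,float)
    if n=="wrist":
        o=obs or telemetry.get_obs(); Rt=Ro.from_euler('xyz',o['orientation'],degrees=True).as_matrix()
        T=np.array(p['T_tool_cam']); q=T[:3,:3].T@(Rt.T@(X-o['ee_pos'])-T[:3,3])
        r=np.arctan2(np.hypot(q[0],q[1]),q[2]); s=r/np.hypot(q[0],q[1])
        return np.array([p['cx']+p['fx']*q[0]*s,p['cy']+p['fy']*q[1]*s])
    q=np.array(p['R'])@X+p['t']; return np.array([p['fx']*q[0]/q[2]+p['cx'],p['fy']*q[1]/q[2]+p['cy']])
def tri(obsl):
    A=np.zeros((3,3));b=np.zeros(3)
    for c,d in obsl:
        P=np.eye(3)-np.outer(d,d);A+=P;b+=P@c
    X=np.linalg.solve(A,b); return X,[np.linalg.norm((np.eye(3)-np.outer(d,d))@(X-c)) for c,d in obsl]
def go(pos,R,obs=None):
    """shift mm + rotvec deg in tool axes from measured pose"""
    o=obs or telemetry.get_obs(); Rt=Ro.from_euler('xyz',o['orientation'],degrees=True)
    s=Rt.inv().apply(np.array(pos)-o['ee_pos'])*1000
    rv=(Rt.inv()*Ro.from_matrix(R)).as_rotvec(degrees=True)
    return np.round(s,1),np.round(rv,2)
def grab(n,f):
    o=telemetry.get_obs(); im=eyes.capture(n)[:,:,::-1].copy(); cv2.imwrite(f,im); return o,im
E
python3 - <<'E'
import cv2
t=cv2.imread('pics/top0.png'); s=cv2.imread('pics/scene0.png')
def z(im,x0,y0,w,h,f,n): cv2.imwrite(n,cv2.resize(im[y0:y0+h,x0:x0+w],None,fx=f,fy=f,interpolation=cv2.INTER_CUBIC))
z(t,60,190,290,120,2.7,'pics/tz1.png')
z(t,425,170,100,150,4,'pics/tz2.png')
z(s,290,200,260,130,3,'pics/sz1.png')
z(s,165,130,130,140,4,'pics/sz2.png')
E
```

```text
(no output)
```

View pics/tz1.png

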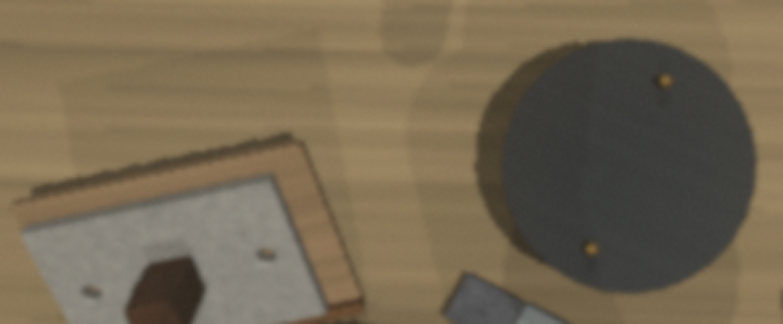

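View pics/sz1.png

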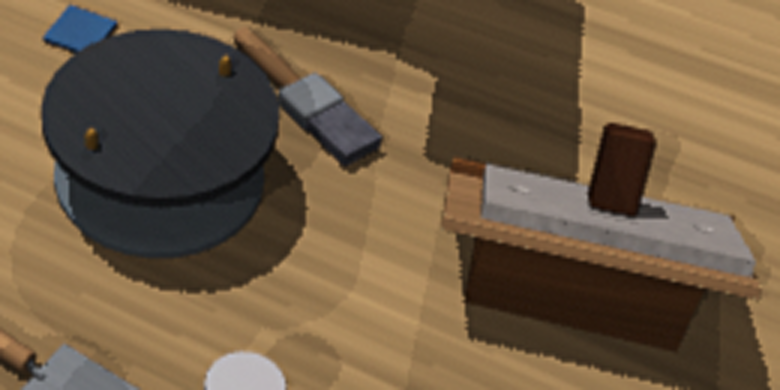

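View pics/tz2.png

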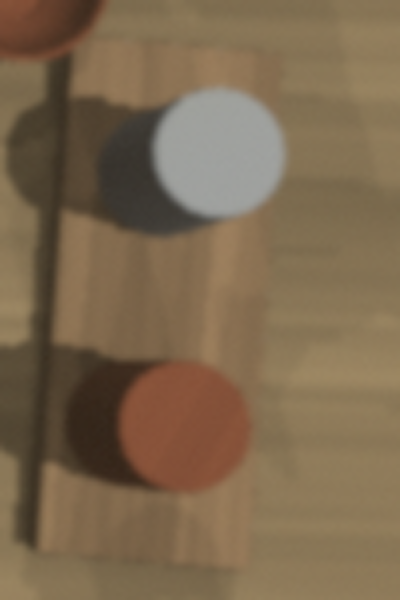

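View pics/sz2.png

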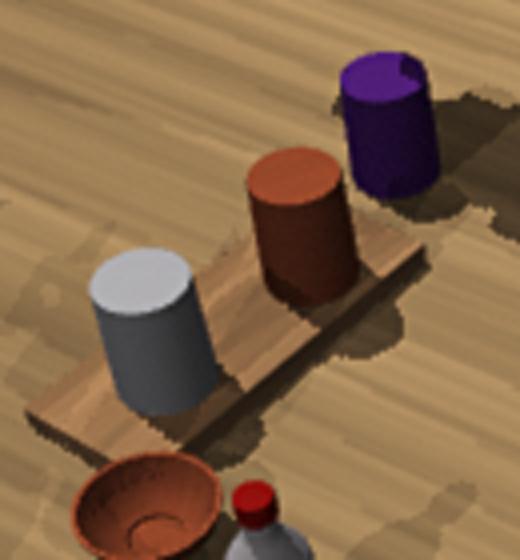

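```bash
python3 - <<'E'
from h import *
np.set_printoptions(precision=4,suppress=True)
T=lambda x,y:((x+.5)/2.7-.5+60,(y+.5)/2.7-.5+190)
S=lambda x,y:((x+.5)/3-.5+290,(y+.5)/3-.5+200)
for nm,a,b in [('holeL',(91,292),(706,228)),('holeR',(266,255),(519,188)),('pin_far',(665,79),(91,130)),('pin_near',(591,247),(226,58))]:
    print(nm,tri([ray('top',*T(*a)),ray('scene',*S(*b))]))
print('pins plane top',onplane('top',*T(665,79),.095),onplane('top',*T(591,247),.095))
print('pins plane scene',onplane('scene',*S(91,130),.095),onplane('scene',*S(226,58),.095))
print('head top', onplane('top',*T(628,167),.08))
print('cup',onplane('top',(185.5)/4-.5+425,427.5/4-.5+170,.103), onplane('scene',(295.5)/4-.5+165,(176.5)/4-.5+130,.103))
print('white',onplane('top',(219.5)/4-.5+425,152.5/4-.5+170,.103))
E
```

```text
holeL (array([0.4039, 0.4148, 0.066 ]), [np.float64(0.00034349953613640273), np.float64(0.0003434995361364995)])
holeR (array([0.4343, 0.2877, 0.0661]), [np.float64(0.00023625868797861083), np.float64(0.0002362586879785313)])
pin_far (array([ 0.5671, -0.0001,  0.0951]), [np.float64(0.0002491809765307533), np.float64(0.00024918097653083736)])
pin_near (array([0.4472, 0.049 , 0.0946]), [np.float64(0.00019541521166275717), np.float64(0.00019541521166279328)])
pins plane top [0.567  0.0001 0.095 ] [0.4473 0.0488 0.095 ]
pins plane scene [ 0.5671 -0.0004  0.095 ] [0.4475 0.0494 0.095 ]
head top [0.5046 0.0254 0.08  ]
cup [ 0.4661 -0.3108  0.103 ] [ 0.4685 -0.3094  0.103 ]
white [ 0.5957 -0.3264  0.103 ]
```

```bash
cat >> h.py <<'E'
def dcs(az): a=np.radians(az); return np.array([np.cos(a),np.sin(a),0])
def RX(x,z): x=np.array(x)/np.linalg.norm(x); z=np.array(z)-x*(x@z); z/=np.linalg.norm(z); return np.column_stack([x,np.cross(z,x),z])
PA=-22.3; HC=np.array([.5072,.0245,.08])
by=103.45; th=np.radians(33)
ux=dcs(by-90); N=-np.sin(th)*ux+np.array([0,0,np.cos(th)])
BT=np.array([.4191,.3513,.0660])
E
python3 - <<'E'
from h import *
np.set_printoptions(precision=3,suppress=True)
o=telemetry.get_obs(); R=Ro.from_euler('xyz',o['orientation'],degrees=True).as_matrix(); print(R, np.degrees(np.arctan2(R[1,2],R[0,2])))
for zz in (dcs(by),-dcs(by)):
    Rt=RX(-N,zz); 
    print(go(BT+N*.114,Rt),'rest yaw')
    Rv=RX([0,0,-1],dcs(PA+180) if zz@dcs(by)>0 else dcs(PA)); print(go(HC+np.array([0,0,.2]),Rv))
E
```

```text
[[-0.     0.916  0.4  ]
 [ 0.001  0.4   -0.916]
 [-1.     0.    -0.001]] -66.4053610906165
(array([  70.1,  463.5, -714.6]), array([-163.23,  -48.35,   -4.4 ])) rest yaw
(array([ -48.7,  474.5, -369.1]), array([135.89,  -0.05,   0.08]))
(array([  70.1,  463.5, -714.6]), array([ 9.84, -3.  , 32.91])) rest yaw
(array([ -48.7,  474.5, -369.1]), array([-44.11,  -0.07,  -0.04]))
```

```bash
python3 - <<'E'
from h import *
print(go([.42,-.10,.33],RX([0,0,-1],dcs(18))))
E
```

```text
(array([ -98.9,  344.8, -289.9]), array([-8.441e+01, -5.000e-02, -6.000e-02]))
```

>>> step_arm:
  plan: [-99,345,-290,-84.4,0,0,0.3,-99,345,-290,-84.4,0,0,0.3,-99,345,-290,-84.4,0,0,0.3,-99,345,-290,-84.4,0,0,0.3,-99,345,-290,-84.4,0,0,0.3,-99,345,-290,-84.4,0,0,0.3,-99,345,-290,-84.4,0,0,0.3,-99,345,-290,-84.4,0,0,0.3,-99,345,-290,-84.4,0,0,0.3,-99,345,-290,-84.4,0,0,0.3,-99,345,-290,-84.4,0,0,0.3,-99,345,-290,-84.4,0,0,0.3]
  force: 40

```text
clock: 1.15
ee_pos: [0.4226, -0.0949, 0.3318]
orientation: [7.5, 89.8, 26.3]
force: [-0.7, -0.4, -0.9]
gripper_width: 0.651
```

```bash
python3 - <<'E'
from h import *
o=telemetry.get_obs(); print(o['joint_positions'],o['ee_pos'])
print(go(BT+N*.12,RX(-N,dcs(by))))
E
```

```text
[-22.55491891   2.92970481 -15.93887485  70.99115386   0.16075466
  48.64752204] [ 0.42257069 -0.09489113  0.33180788]
(array([165.7, 429.5,  74.8]), array([-82.16, -24.14, -26.58]))
```

>>> step_arm:
  plan: [165.7,429.5,74.8,-82.2,-24.1,-26.6,0.3,165.7,429.5,74.8,-82.2,-24.1,-26.6,0.3,165.7,429.5,74.8,-82.2,-24.1,-26.6,0.3,165.7,429.5,74.8,-82.2,-24.1,-26.6,0.3,165.7,429.5,74.8,-82.2,-24.1,-26.6,0.3,165.7,429.5,74.8,-82.2,-24.1,-26.6,0.3,165.7,429.5,74.8,-82.2,-24.1,-26.6,0.3,165.7,429.5,74.8,-82.2,-24.1,-26.6,0.3,165.7,429.5,74.8,-82.2,-24.1,-26.6,0.3,165.7,429.5,74.8,-82.2,-24.1,-26.6,0.3,165.7,429.5,74.8,-82.2,-24.1,-26.6,0.3,165.7,429.5,74.8,-82.2,-24.1,-26.6,0.3]

```text
clock: 2.15
ee_pos: [0.3568, 0.3364, 0.163]
orientation: [-88.4, 58.3, 11.3]
force: [-0.4, -1.1, -0.7]
gripper_width: 0.649
```

```bash
python3 - <<'E'
from h import *
o=telemetry.get_obs(); print(o['joint_positions'],o['ee_pos'],o['qd'])
print(go(BT+N*.12,RX(-N,dcs(by))))
E
```

```text
[ 45.04543327   2.46112409 -53.32320006   7.06300176 -16.93889409
  31.2225492 ] [0.35682476 0.33636719 0.1629525 ] [  4.08260843  -6.56824976 -32.84622713 -58.88838178  -0.45221997
 -85.24200236]
(array([-3.8, -0.8,  0. ]), array([-3.42, -1.15, -1.33]))
```

>>> step_arm:
  plan: [0,0,0,0,0,0,0.3,0,0,0,0,0,0,0.3]

```text
clock: 2.32
ee_pos: [0.3574, 0.3306, 0.1635]
orientation: [-88.4, 58.5, 10.5]
force: [-0.8, -0.3, 0.2]
gripper_width: 0.65
```

```bash
python3 - <<'E'
from h import *
o,im=grab('wrist','pics/w1.png')
print(o['ee_pos'],np.abs(o['qd']).max())
print(go(BT+N*.12,RX(-N,dcs(by)),o))
Y=dcs(by);X=np.cross(Y,N)
for p in [BT+Y*.065,BT-Y*.065]+[BT+N*.06+a*X*.017+b*Y*.017 for a in(1,-1) for b in (1,-1)]: print(proj('wrist',p,o))
E
```

```text
[0.35736436 0.33060722 0.16353468] 2.166582453119001
(array([-3.1, -0.8,  5.8]), array([-4.1 , -1.6 , -1.49]))
[422.04135497 238.17358292]
[247.48225701 248.74908489]
[365.62831909 297.45653333]
[308.36431383 300.72318414]
[363.70413956 242.2853575 ]
[303.4312385  245.93447182]
```

View pics/w1.png

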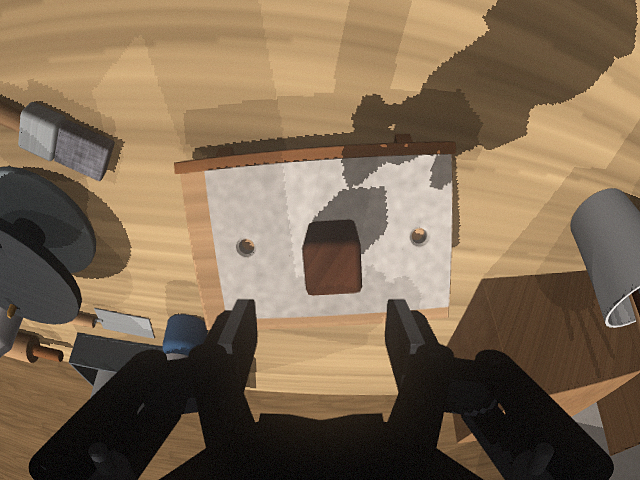

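```bash
python3 - <<'E'
from h import *
o=telemetry.get_obs()
R=RX(-N,dcs(by))
for h in (.12,.09,.07,.04,.013): print(h,go(BT+N*h,R,o))
E
```

```text
0.12 (array([-2.8,  0.8,  5.8]), array([-4.19, -1.6 , -1.4 ]))
0.09 (array([27.2,  0.1,  6.7]), array([-4.19, -1.6 , -1.4 ]))
0.07 (array([47.2, -0.4,  7.3]), array([-4.19, -1.6 , -1.4 ]))
0.04 (array([77.1, -1.1,  8.1]), array([-4.19, -1.6 , -1.4 ]))
0.013 (array([104.1,  -1.7,   8.9]), array([-4.19, -1.6 , -1.4 ]))
```

>>> step_arm:
  plan: [-3,0.8,6,-4.2,-1.6,-1.4,0.3,27,0.1,6.7,-4.2,-1.6,-1.4,0.3,47,-0.4,7.3,-4.2,-1.6,-1.4,0.3,47,-0.4,7.3,-4.2,-1.6,-1.4,0.3,47,-0.4,7.3,-4.2,-1.6,-1.4,0.3]

```text
clock: 2.78
ee_pos: [0.3831, 0.3419, 0.1249]
orientation: [-90.0, 57.0, 13.3]
force: [0.1, -0.8, -0.4]
gripper_width: 0.653
```

```bash
python3 - <<'E'
from h import *
o=telemetry.get_obs()
R=RX(-N,dcs(by))
for h in (.07,.013): print(h,go(BT+N*h,R,o))
E
```

```text
0.07 (array([-0.3,  0.9,  0.8]), array([-0.06, -0.06,  0.  ]))
0.013 (array([56.7,  0.9,  0.8]), array([-0.06, -0.06,  0.  ]))
```

Descend, settle, then close.

>>> step_arm:
  plan: [20,0.8,0.7,0,0,0,0.3,40,0.8,0.7,0,0,0,0.3,56.5,0.8,0.7,0,0,0,0.3,56.5,0.8,0.7,0,0,0,0.3]
  force: 60

```text
clock: 3.12
ee_pos: [0.4125, 0.3505, 0.0767]
orientation: [-90.0, 57.0, 13.4]
force: [-0.1, -0.2, -0.4]
gripper_width: 0.651
```

```bash
python3 - <<'E'
from h import *
o,im=grab('wrist','pics/w2.png')
print(o['force'],go(BT+N*.013,RX(-N,dcs(by)),o))
E
```

```text
[-0.07052627 -0.19130168 -0.4294452 ] (array([-0.4,  0.3, -0.7]), array([ 0.01, -0.  ,  0.04]))
```

View pics/w2.png

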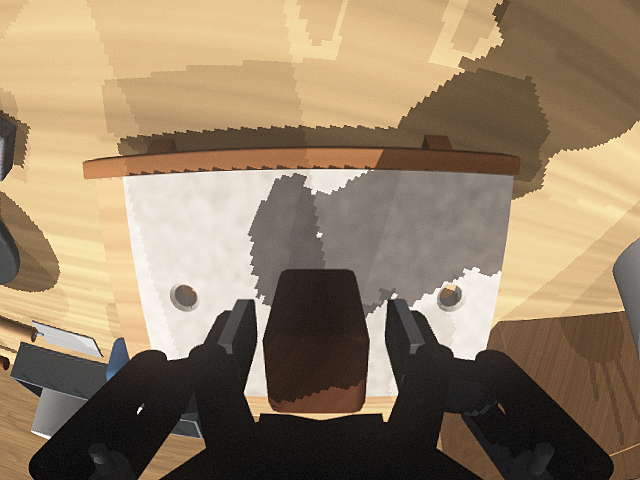

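The chuck (columns 268–368) sits centred between the pads (255 and 387); both hole mouths are visible at (184,297) and (450,296). Close.

>>> step_arm:
  plan: [0,0,0,0,0,0,-1,0,0,0,0,0,0,-1,0,0,0,0,0,0,-1,0,0,0,0,0,0,-1,0,0,0,0,0,0,-1,0,0,0,0,0,0,-1]
  force: 80

```text
clock: 3.67
ee_pos: [0.4113, 0.3507, 0.0786]
orientation: [-90.1, 56.8, 13.5]
force: [-3.7, -4.1, 7.4]
gripper_width: 0.389
```

```bash
python3 - <<'E'
from h import *
o,im=grab('wrist','pics/w3.png')
print(o['force'],o['gripper_width']*85,go(BT+N*.013,RX(-N,dcs(by)),o))
# in-grasp pose: where BT etc. are in tool frame
Rt=Ro.from_euler('xyz',o['orientation'],degrees=True).as_matrix()
print('BT in tool mm',Rt.T@(BT-o['ee_pos'])*1000,'N in tool',Rt.T@N)
E
```

```text
[-3.68195313 -4.05505597  7.39796994] 33.05825958901489 (array([ 1.8,  0.4, -1.2]), array([0.13, 0.04, 0.19]))
BT in tool mm [14.78139568  0.43237331 -1.19078386] N in tool [-9.99994018e-01 -3.39931251e-03  6.39185216e-04]
```

View pics/w3.png

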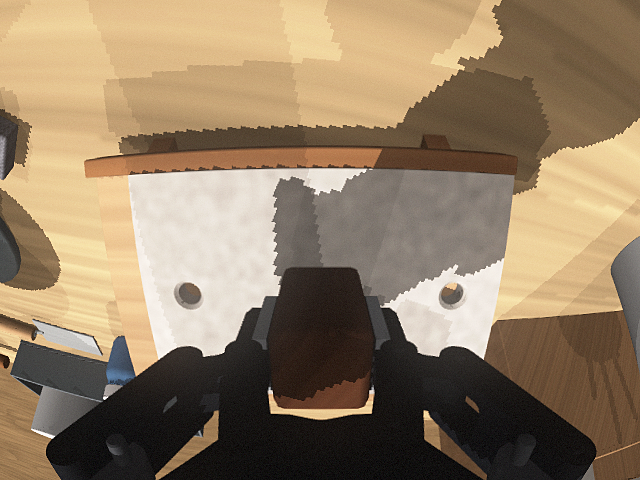

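>>> step_arm:
  plan: [-15,0,0,0,0,0,-1,-30,0,0,0,0,0,-1,-50,0,0,0,0,0,-1,-80,0,0,0,0,0,-1,-110,0,0,0,0,0,-1,-125,0,0,0,0,0,-1,-125,0,0,0,0,0,-1,-125,0,0,0,0,0,-1]

```text
clock: 4.38
ee_pos: [0.3446, 0.3355, 0.1829]
orientation: [-89.8, 56.8, 13.8]
force: [-0.0, -0.5, -2.1]
gripper_width: 0.388
```

```bash
python3 - <<'E'
from h import *
o,im=grab('wrist','pics/w4.png')
print(o['force'],o['ft_torque'],o['gripper_width']*85,o['ee_pos'])
print(go(HC+[-.05,.08,.16],RX([0,0,-1],dcs(PA+180)),o))
E
```

```text
[-0.03455703 -0.50751385 -2.08109207] [-0.24204712  0.83313655  0.00872321] 32.978951080051274 [0.3446486  0.33547335 0.18288895]
(array([ -18.2,  -77.2, -251. ]), array([-52.46, -15.55,  30.71]))
```

View pics/w4.png

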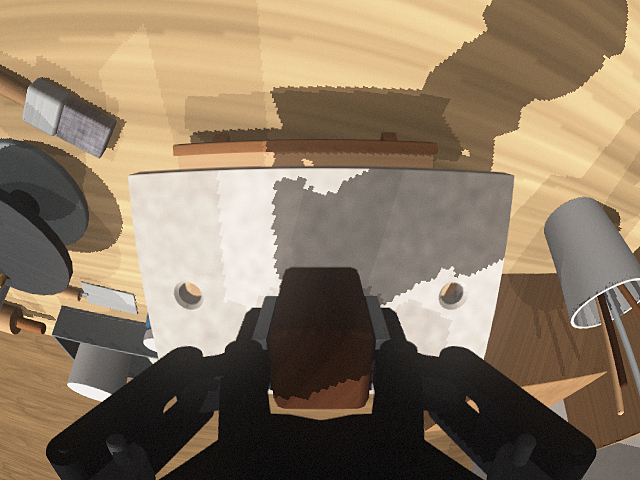

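```bash
python3 - <<'E'
from h import *
o=telemetry.get_obs()
print(go(HC+[0,0,.15],RX([0,0,-1],dcs(PA+180)),o))
p=eyes.camera_params('wrist');T=np.array(p['T_tool_cam'])
H=[]
for u,v in [(188,293),(452,292)]:
    x,y=(u-p['cx'])/p['fx'],(v-p['cy'])/p['fy'];r=np.hypot(x,y)
    d=T[:3,:3]@np.array([np.sin(r)*x/r,np.sin(r)*y/r,np.cos(r)]); c=T[:3,3]
    H.append((c+d*(.0148-c[0])/d[0])*1000)
H=np.array(H);print(H,H.mean(0),np.linalg.norm(H[0]-H[1]))
E
```

```text
(array([   5.7,  -97.3, -340.1]), array([-52.49, -15.57,  30.59]))
[[ 14.8          3.39906656 -65.3338206 ]
 [ 14.8          3.92600216  62.67122655]] [14.8         3.66253436 -1.33129702] 128.00613171181297
```

>>> step_arm:
  plan: [-25,-20,-80,-12,-4,7,-1,-25,-40,-160,-24,-8,14,-1,5.7,-97.3,-340,-52.5,-15.6,30.6,-1,5.7,-97.3,-340,-52.5,-15.6,30.6,-1,5.7,-97.3,-340,-52.5,-15.6,30.6,-1,5.7,-97.3,-340,-52.5,-15.6,30.6,-1,5.7,-97.3,-340,-52.5,-15.6,30.6,-1,5.7,-97.3,-340,-52.5,-15.6,30.6,-1,5.7,-97.3,-340,-52.5,-15.6,30.6,-1,5.7,-97.3,-340,-52.5,-15.6,30.6,-1,5.7,-97.3,-340,-52.5,-15.6,30.6,-1,5.7,-97.3,-340,-52.5,-15.6,30.6,-1]

```text
clock: 5.43
ee_pos: [0.5089, 0.0227, 0.2275]
orientation: [22.4, 89.8, 179.9]
force: [-0.2, 0.1, -3.2]
gripper_width: 0.387
```

```bash
python3 - <<'E'
from h import *
o=telemetry.get_obs()
print(o['joint_positions'],o['ee_pos'],go(HC+[0,0,.15],RX([0,0,-1],dcs(PA+180)),o))
E
```

```text
[-5.74291168e+00  1.47094984e+01 -1.71424592e+01  5.83447150e+01
 -1.93209148e-02 -7.31972487e+01] [0.50890965 0.02268746 0.22752008] (array([-2.5, -1. ,  2.3]), array([-0.25,  0.18, -0.07]))
```

>>> step_arm:
  plan: [30,-1,2,0,0,0,-1,60,-1,2,0,0,0,-1,87,-1,2,0,0,0,-1,87,-1,2,0,0,0,-1,87,-1,2,0,0,0,-1]

```text
clock: 5.85
ee_pos: [0.5033, 0.0269, 0.1417]
orientation: [19.2, 89.7, 176.9]
force: [-0.4, 0.8, -2.2]
gripper_width: 0.389
```

```bash
python3 - <<'E'
from h import *
o,s=grab('scene','pics/s5.png')
_,t=grab('top','pics/t5.png')
o=telemetry.get_obs();print(o['ee_pos'],o['orientation'])
z=lambda im,x0,y0,w,h,f,n: cv2.imwrite(n,cv2.resize(im[y0:y0+h,x0:x0+w],None,fx=f,fy=f,interpolation=cv2.INTER_CUBIC))
z(s,270,170,160,120,5,'pics/s5z.png'); z(t,220,180,150,120,5,'pics/t5z.png')
E
```

```text
[0.50632496 0.02647173 0.14437915] [178.43523292  89.93366394 -23.86409776]
```

View pics/s5z.png

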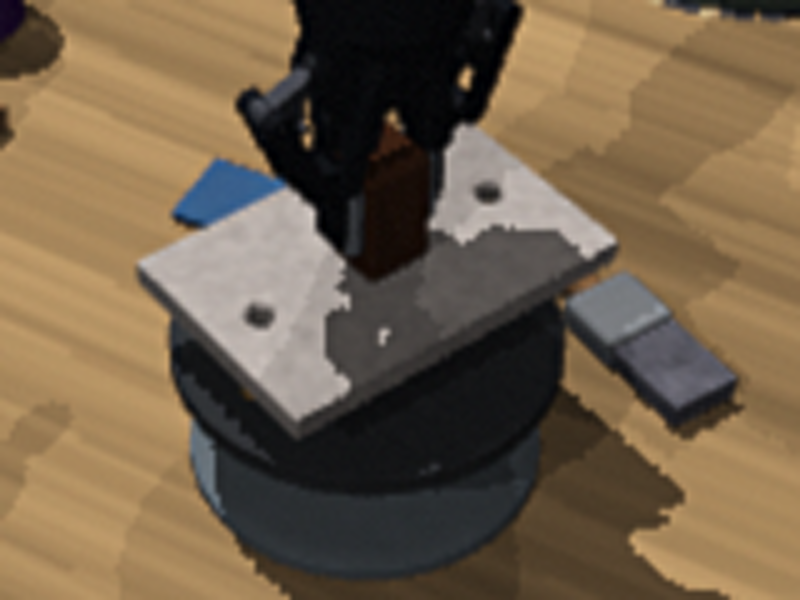

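View pics/t5z.png

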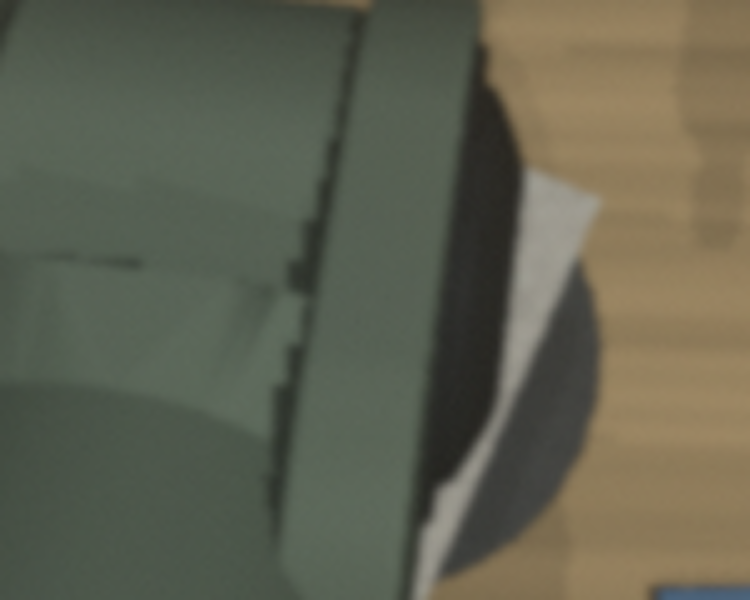

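```bash
python3 - <<'E'
from h import *
o1,s=grab('scene','pics/s6.png')
o2,w=grab('wrist','pics/w6.png')
np.save('pics/o2.npy',[*o2['ee_pos'],*o2['orientation']])
print(o1['ee_pos'],o1['orientation']);print(o2['ee_pos'],o2['orientation'],np.abs(o2['qd']).max())
z=lambda im,x0,y0,w,h,f,n: cv2.imwrite(n,cv2.resize(im[y0:y0+h,x0:x0+w],None,fx=f,fy=f,interpolation=cv2.INTER_CUBIC))
z(s,285,180,120,90,6,'pics/s6z.png'); z(w,140,240,360,120,2,'pics/w6z.png')
E
```

```text
[0.50632496 0.02647173 0.14437915] [178.43523292  89.93366394 -23.86409776]
[0.50693245 0.02631839 0.14491298] [-172.11900679   89.85643013  -14.42198484] 0.4729491294390342
```

View pics/s6z.png

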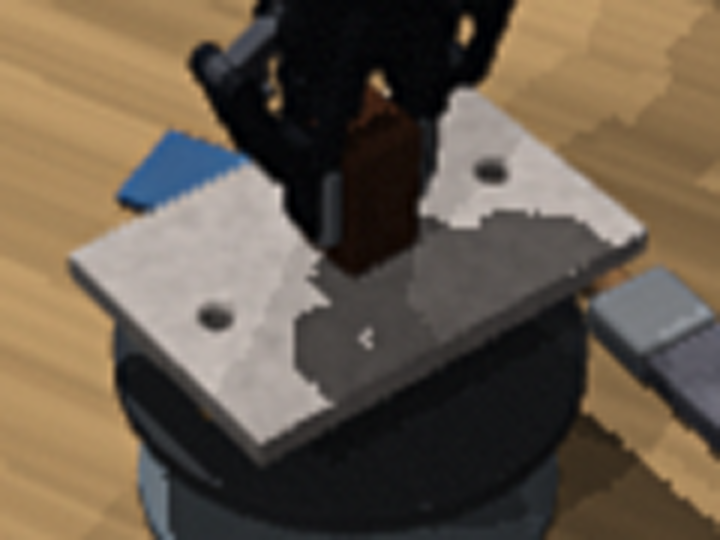

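View pics/w6.png

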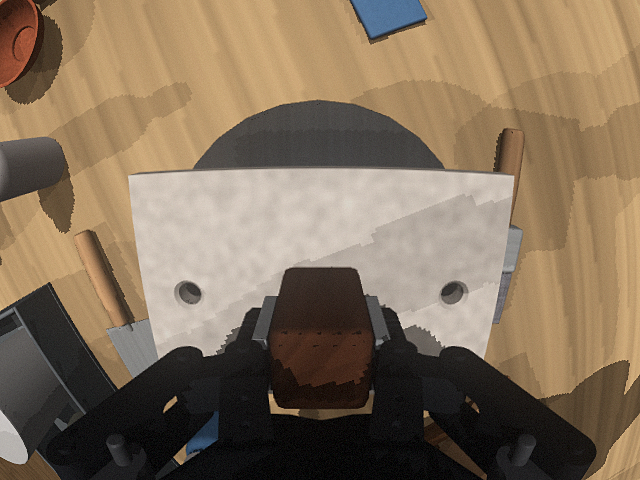

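View pics/w6z.png

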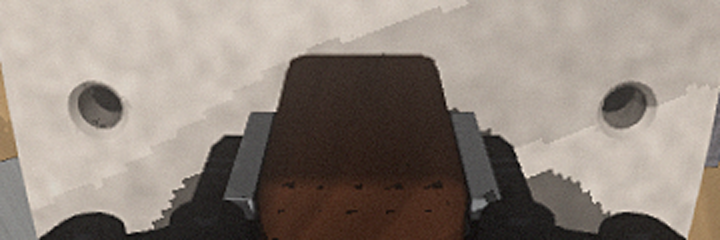

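```bash
python3 - <<'E'
from h import *
np.set_printoptions(precision=4,suppress=True)
a=np.load('pics/o2.npy');o={'ee_pos':a[:3],'orientation':a[3:]}
Rt=Ro.from_euler('xyz',a[3:],degrees=True).as_matrix()
f=lambda x,y:((x+.5)/6-.5+285,(y+.5)/6-.5+180)
P=[]
for nm,w,s in [('far',(188,292.3),f(216,317)),('near',(453.3,291.9),f(491,171))]:
    X,e=tri([ray('wrist',*w,o),ray('scene',*s)]);P.append(X)
    print(nm,X,np.round(e,4),'scene plane z-.0148:',onplane('scene',*s,a[2]-.0148),'wrist plane',onplane('wrist',*w,a[2]-.0148,o))
d=P[0]-P[1];print(np.linalg.norm(d),np.degrees(np.arctan2(d[1],d[0])),(P[0]+P[1])/2, 'tcp',a[:3])
print('in tool',Rt.T@((P[0]+P[1])/2-a[:3])*1000)
print(np.degrees(np.arctan2(*(Rt[:2,2][::-1]))),Rt)
E
```

```text
far [ 0.5662 -0.      0.1276] [0.0013 0.0013] scene plane z-.0148: [0.5677 0.0025 0.1301] wrist plane [ 0.5655 -0.0018  0.1301]
near [0.4451 0.0494 0.1266] [0.0009 0.0009] scene plane z-.0148: [0.4476 0.0513 0.1301] wrist plane [0.4465 0.0466 0.1301]
0.13078700497747556 -22.18566875442119 [0.5056 0.0247 0.1271] tcp [0.5069 0.0263 0.1449]
in tool [17.7792  2.0263  0.6018]
157.69699752137328 [[ 0.0024 -0.3795 -0.9252]
 [-0.0006 -0.9252  0.3795]
 [-1.     -0.0003 -0.0025]]
```

>>> step_arm:
  plan: [8,1.5,-0.3,0,0,0,-1,17,1.5,-0.3,0,0,0,-1,17,1.5,-0.3,0,0,0,-1,17,1.5,-0.3,0,0,0,-1,17,1.5,-0.3,0,0,0,-1]

```text
clock: 6.47
ee_pos: [0.5053, 0.0246, 0.1261]
orientation: [43.6, 89.9, -158.7]
force: [0.7, 0.1, -2.1]
gripper_width: 0.389
```

```bash
python3 - <<'E'
from h import *
o1,s=grab('scene','pics/s7.png')
o2,w=grab('wrist','pics/w7.png')
np.save('pics/o7.npy',[*o2['ee_pos'],*o2['orientation']])
print(o2['ee_pos'],o2['orientation'],o2['force'])
a=cv2.resize(s[180:270,285:405],None,fx=6,fy=6,interpolation=cv2.INTER_CUBIC)
b=cv2.resize(w[250:330,140:500],None,fx=2,fy=2,interpolation=cv2.INTER_CUBIC)
c=np.zeros((600,720,3),np.uint8);c[:440]=a[:440];c[440:]=b;cv2.imwrite('pics/c7.png',c)
E
```

```text
[0.50557192 0.02457286 0.12628694] [  63.9131791    89.96189155 -138.40789419] [ 0.98276593 -0.28660533 -2.95254982]
```

View pics/c7.png

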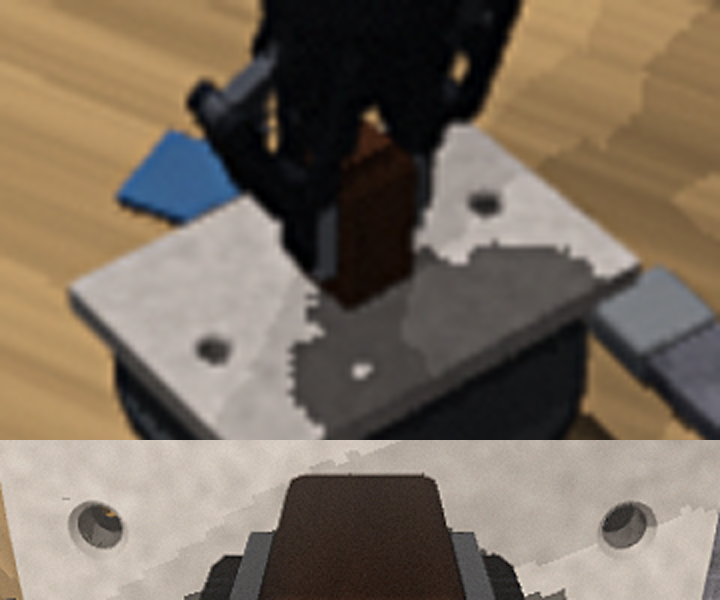

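```bash
python3 - <<'E'
from h import *
np.set_printoptions(precision=4,suppress=True)
a=np.load('pics/o7.npy');o={'ee_pos':a[:3],'orientation':a[3:]}
f=lambda x,y:((x+.5)/6-.5+285,(y+.5)/6-.5+180)
for zz in (.0148,.0178):
  p,q=onplane('scene',*f(214,349),a[2]-zz),onplane('scene',*f(485,204),a[2]-zz);d=p-q
  print(p,q,(p+q)/2,np.degrees(np.arctan2(d[1],d[0])))
print('brass',onplane('wrist',196,286,.095,o),'pinfar .5671 -.0003')
for nm,w,s in [('far',(189,292.3),f(214,349)),('near',(453.6,292.1),f(485,204))]:
    print(tri([ray('wrist',*w,o),ray('scene',*s)]))
R=Ro.from_euler('xyz',a[3:],degrees=True).as_matrix();print(np.degrees(np.arctan2(R[1,2],R[0,2])))
w=cv2.imread('pics/w7.png')
cv2.imwrite('pics/w7h.png',np.hstack([cv2.resize(w[272:312,168:208],None,fx=10,fy=10,interpolation=cv2.INTER_CUBIC),cv2.resize(w[272:312,433:473],None,fx=10,fy=10,interpolation=cv2.INTER_CUBIC)]))
E
```

```text
[0.5665 0.0004 0.1115] [0.4467 0.0492 0.1115] [0.5066 0.0248 0.1115] -22.20297983705128
[ 0.564  -0.0013  0.1085] [0.4438 0.0478 0.1085] [0.5039 0.0233 0.1085] -22.202979837051313
brass [ 0.567  -0.0006  0.095 ] pinfar .5671 -.0003
(array([ 0.5646, -0.0019,  0.1087]), [np.float64(0.0008673643534482522), np.float64(0.000867364353448334)])
(array([0.4439, 0.0475, 0.1081]), [np.float64(0.0004345019310322119), np.float64(0.00043450193103205376)])
157.67892170043226
```

View pics/w7h.png

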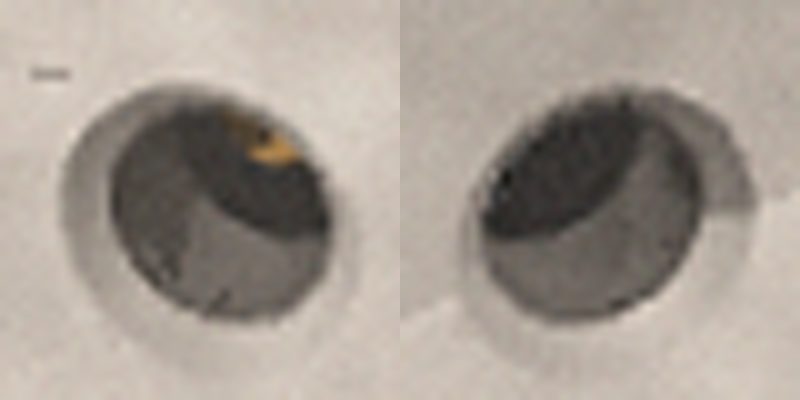

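```bash
python3 - <<'E'
from h import *
np.set_printoptions(precision=4,suppress=True)
a=np.load('pics/o7.npy');o={'ee_pos':a[:3],'orientation':a[3:]}
for D in (.0148,.0163,.0178):
  p,q=onplane('wrist',189,292.3,a[2]-D,o),onplane('wrist',453.6,292.1,a[2]-D,o)
  print(D,p,q,(p+q)/2,np.linalg.norm(p-q))
for x,y in [(26,14),(28.5,16),(25,12)]:print(onplane('wrist',168+x-.05,272+y,.095,o))
# lower-mouth ellipse of far hole: dark lens lower boundary seen through -> bat bottom edge
E
```

```text
0.0148 [ 0.5635 -0.0035  0.1115] [0.4449 0.0451 0.1115] [0.5042 0.0208 0.1115] 0.12811853365417125
0.0163 [ 0.5643 -0.003   0.11  ] [0.4446 0.046  0.11  ] [0.5045 0.0215 0.11  ] 0.12934922213340802
0.0178 [ 0.5652 -0.0026  0.1085] [0.4443 0.0469 0.1085] [0.5047 0.0222 0.1085] 0.13057991061264496
[ 0.5681 -0.001   0.095 ]
[0.5673 0.0005 0.095 ]
[ 0.5681 -0.0022  0.095 ]
```

>>> step_arm:
  plan: [1,-1,-0.6,0,0,0,-1,3,-1,-0.6,0,0,0,-1,5,-1,-0.6,0,0,0,-1,7,-1,-0.6,0,0,0,-1,7,-1,-0.6,0,0,0,-1,7,-1,-0.6,0,0,0,-1]

```text
clock: 7.07
ee_pos: [0.5063, 0.0253, 0.119]
orientation: [48.6, 89.9, -153.7]
force: [0.2, 0.2, -3.0]
gripper_width: 0.388
```

```bash
cat > look.py <<'E'
from h import *
import sys
k=sys.argv[1]
o1,s=grab('scene',f'pics/s{k}.png')
o2,w=grab('wrist',f'pics/w{k}.png')
np.save(f'pics/o{k}.npy',[*o2['ee_pos'],*o2['orientation']])
print(o2['ee_pos'],o2['orientation'],o2['force'],o2['ft_torque'])
a=cv2.resize(s[190:270,295:395],None,fx=4,fy=4,interpolation=cv2.INTER_CUBIC)
h=np.hstack([cv2.resize(w[272:312,c:c+40],None,fx=9,fy=9,interpolation=cv2.INTER_CUBIC) for c in (168,433)])
c=np.zeros((600,800,3),np.uint8)
c[:320,:400]=a; cv2.imwrite(f'pics/c{k}.png',np.vstack([cv2.resize(a,(720,576))[200:440],h]))
E
python3 look.py 8
```

```text
[0.50634892 0.025306   0.11916328] [  53.71872542   89.95016716 -148.59922525] [ 0.11493461  0.24870216 -2.07576291] [ 0.0405622  -0.05685622 -0.03523596]
```

View pics/c8.png

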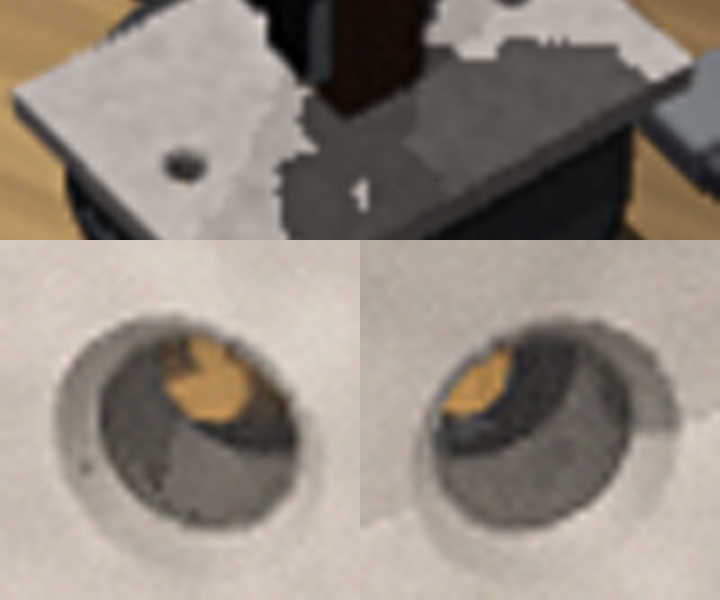

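>>> step_arm:
  plan: [0,0,-1.5,0,0,0,-1,2,0,-1.5,0,0,0,-1,4,0,-1.5,0,0,0,-1,4,0,-1.5,0,0,0,-1,4,0,-1.5,0,0,0,-1]

```text
clock: 7.58
ee_pos: [0.5076, 0.0247, 0.115]
orientation: [46.5, 89.9, -155.8]
force: [-0.3, -0.4, -2.6]
gripper_width: 0.388
```

```bash
python3 look.py 9
```

```text
[0.5076706  0.02474361 0.1151371 ] [  50.8568417    89.94635848 -151.45982768] [ 0.67982496 -0.65998933 -2.80433713] [ 0.01398896 -0.00410868 -0.00854277]
```

View pics/c9.png

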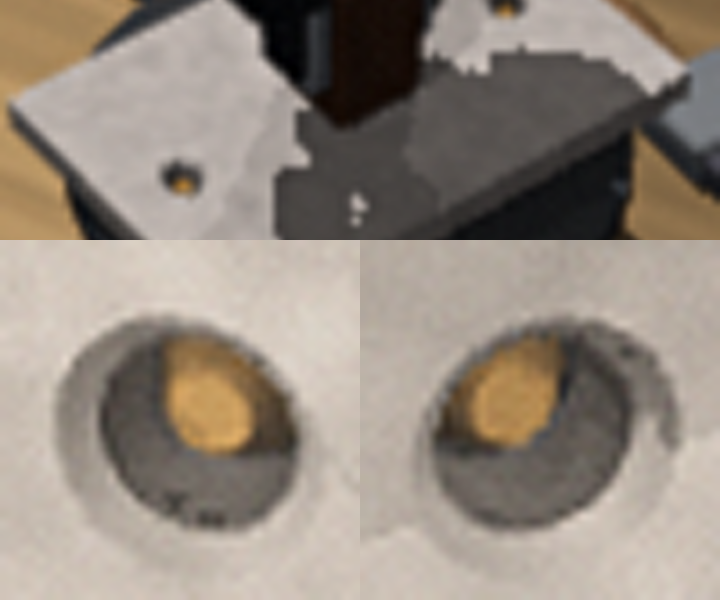

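>>> step_arm:
  plan: [1,-0.4,-0.2,0,0,0,-1,2.5,-0.4,-0.2,0,0,0,-1,4,-0.4,-0.2,0,0,0,-1,5.5,-0.4,-0.2,0,0,0,-1,6.5,-0.4,-0.2,0,0,0,-1,6.5,-0.4,-0.2,0,0,0,-1,6.5,-0.4,-0.2,0,0,0,-1]

```text
clock: 8.27
ee_pos: [0.5081, 0.025, 0.1086]
orientation: [55.6, 90.0, -146.7]
force: [-0.2, -0.3, -2.3]
gripper_width: 0.389
```

```bash
python3 look.py 10
```

```text
[0.50815242 0.02501337 0.10876232] [  65.26537321   89.96079641 -137.05440909] [-0.16101364  0.61765237 -3.2247801 ] [ 0.02081469 -0.03373723 -0.0344479 ]
```

View pics/c10.png

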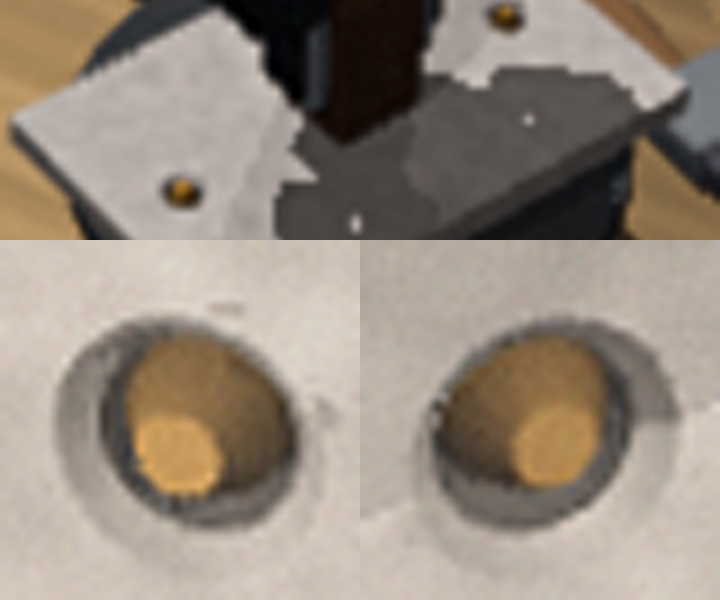

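>>> step_arm:
  plan: [0.7,0,0,0,0,0,-1,1.4,0,0,0,0,0,-1,2.2,0,0,0,0,0,-1,2.2,0,0,0,0,0,-1]

```text
clock: 8.7
ee_pos: [0.5082, 0.0249, 0.1071]
orientation: [103.8, 90.0, -98.5]
force: [-1.7, -0.4, 2.5]
gripper_width: 0.394
```

```bash
python3 -c "
from h import *
o=telemetry.get_obs();print(o['ee_pos'],o['force'],o['ft_torque'])"
```

```text
[0.50822484 0.02493612 0.10710773] [-1.72814851 -0.42473582  2.54396593] [ 0.05787069  0.32069283 -0.02286034]
```

>>> step_arm:
  plan: [0.8,0,0,0,0,0,-1,0.8,0,0,0,0,0,-1]

```text
clock: 8.87
ee_pos: [0.5082, 0.0249, 0.107]
orientation: [128.2, 90.0, -74.1]
force: [-4.3, -1.2, 10.6]
gripper_width: 0.392
```

>>> step_arm:
  plan: [0,0,0,0,0,0,0.2,0,0,0,0,0,0,0.3,0,0,0,0,0,0,0.3,0,0,0,0,0,0,0.3,0,0,0,0,0,0,0.3]

```text
clock: 9.28
ee_pos: [0.5082, 0.025, 0.1056]
orientation: [62.5, 90.0, -139.8]
force: [-0.2, -0.0, -0.1]
gripper_width: 0.651
```

```bash
python3 look.py 11
```

```text
[0.50815818 0.02504813 0.10560735] [  57.37475383   89.95551824 -144.93915349] [-0.26543164  0.47508154 -0.07984702] [-0.03348529 -0.02312596  0.00627543]
```

View pics/c11.png

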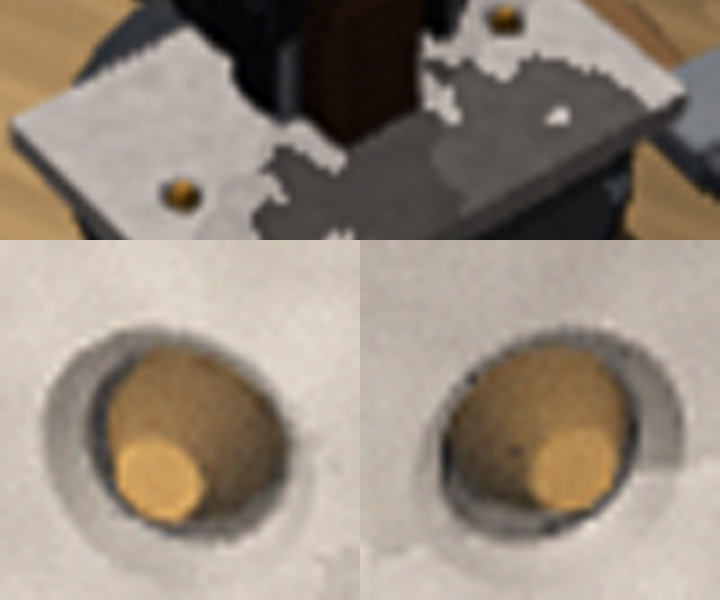

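View pics/w11.png

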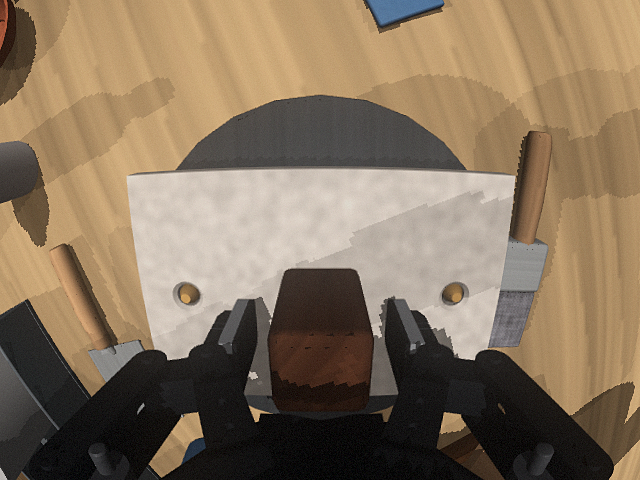

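>>> step_arm:
  plan: [-20,0,0,0,0,0,0.3,-60,0,0,0,0,0,0.3,-100,0,0,0,0,0,0.3,-140,0,0,0,0,0,1,-170,0,0,0,0,0,1,-170,0,0,0,0,0,1]

```text
clock: 9.88
ee_pos: [0.5117, 0.0248, 0.2825]
orientation: [-166.1, 89.4, -8.4]
force: [1.1, 0.1, -0.1]
gripper_width: 0.999
```

```bash
python3 - <<'E'
from h import *
o,w=grab('scene','pics/s12.png')
cv2.imwrite('pics/s12z.png',cv2.resize(w[170:290,280:420],None,fx=5,fy=5,interpolation=cv2.INTER_CUBIC))
o=telemetry.get_obs();print(o['ee_pos'],o['joint_positions'])
C=np.array([.4673,-.3101]) 
for az in (0,20,40,60,90,PA+180): print(az,go([*C,.22],RX([0,0,-1],dcs(az)),o))
E
```

```text
[0.51051077 0.02493844 0.27930083] [-5.46480528e+00  1.26034689e+01 -1.21774624e+01  6.48235855e+01
 -2.95861717e-02 -7.31525180e+01]
0 (array([ 59.4, 326.4, -86.8]), array([1.5769e+02, 1.0000e-02, 5.6000e-01]))
20 (array([ 59.4, 326.4, -86.8]), array([ 1.3769e+02, -8.0000e-02,  5.1000e-01]))
40 (array([ 59.4, 326.4, -86.8]), array([117.69,  -0.15,   0.45]))
60 (array([ 59.4, 326.4, -86.8]), array([97.69, -0.21,  0.39]))
90 (array([ 59.4, 326.4, -86.8]), array([67.69, -0.29,  0.3 ]))
157.7 (array([ 59.4, 326.4, -86.8]), array([-0.01, -0.39,  0.09]))
```

View pics/s12z.png

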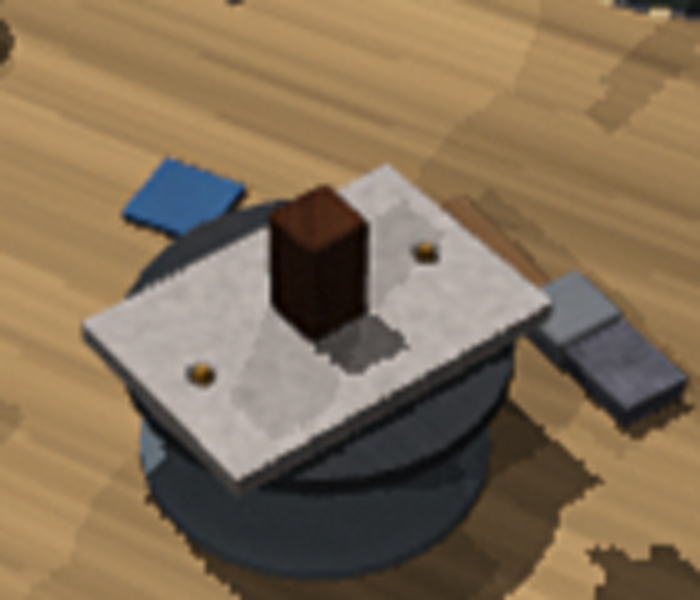

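>>> step_arm:
  plan: [45,326.4,-86.8,67.7,0,0,1,45,326.4,-86.8,67.7,0,0,1,45,326.4,-86.8,67.7,0,0,1,45,326.4,-86.8,67.7,0,0,1,45,326.4,-86.8,67.7,0,0,1,45,326.4,-86.8,67.7,0,0,1,45,326.4,-86.8,67.7,0,0,1,45,326.4,-86.8,67.7,0,0,1,45,326.4,-86.8,67.7,0,0,1,45,326.4,-86.8,67.7,0,0,1,45,326.4,-86.8,67.7,0,0,1,45,326.4,-86.8,67.7,0,0,1]

```text
clock: 10.93
ee_pos: [0.4638, -0.3094, 0.2295]
orientation: [61.4, 89.8, 151.5]
force: [-0.1, 1.2, 0.5]
gripper_width: 0.999
```

```bash
python3 - <<'E'
from h import *
o,w=grab('wrist','pics/w13.png')
np.save('pics/o13.npy',[*o['ee_pos'],*o['orientation']])
print(o['ee_pos'],o['orientation'],np.abs(o['qd']).max(),o['joint_positions'])
# top-disc via top and scene first images
for n,(x0,y0,x1,y1) in {'top':(440,255,500,300),'scene':(225,160,260,210)}.items():
    im=cv2.imread(f'pics/{n}0.png'); h=cv2.cvtColor(im,cv2.COLOR_BGR2HSV)
    m=((h[...,0]<12)&(h[...,1]>120)&(h[...,2]>(110 if n=='scene' else 95))).astype(np.uint8)*255
    z=np.zeros_like(m); z[y0:y1,x0:x1]=m[y0:y1,x0:x1]
    cs,_=cv2.findContours(z,cv2.RETR_EXTERNAL,cv2.CHAIN_APPROX_NONE); c=max(cs,key=cv2.contourArea)
    e=cv2.fitEllipse(c); print(n,e,onplane(n,*e[0],.103))
E
```

```text
[ 0.4638376  -0.30938851  0.22948255] [ 61.4160183   89.84621599 151.47385553] 1.0156297283585327 [-4.12708826e+01  1.96738742e+01 -9.88547785e+00  6.05906431e+01
 -3.39259239e-02 -4.13286754e+01]
top ((470.408935546875, 276.2085876464844), (31.134822845458984, 32.08317565917969), 136.6610107421875) [ 0.46633764 -0.30993963  0.103     ]
scene ((237.76881408691406, 173.4715118408203), (13.274971961975098, 22.749237060546875), 82.70018005371094) [ 0.46879693 -0.31114534  0.103     ]
```

View pics/w13.png

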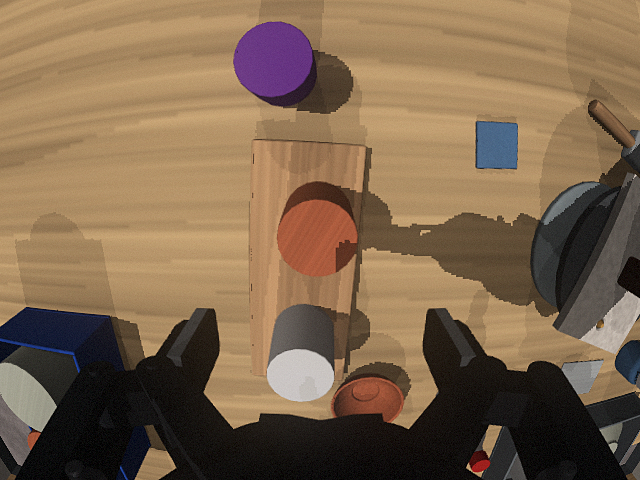

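```bash
python3 - <<'E'
from h import *
a=np.load('pics/o13.npy');o={'ee_pos':a[:3],'orientation':a[3:]}
print(onplane('wrist',317.5,236,.103,o))
R=RX([0,0,-1],dcs(90))
for z in (.13,.042): print(go([.467,-.3103,z],R))
E
```

```text
[ 0.46523426 -0.31248766  0.103     ]
(array([99.9, -3. , -1.2]), array([ 0.09,  0.04, -0.1 ]))
(array([187.9,  -3.2,  -1.3]), array([ 0.09,  0.04, -0.1 ]))
```

>>> step_arm:
  plan: [30,-2.7,-1.8,0,0,0,1,65,-2.7,-1.8,0,0,0,1,95,-2.7,-1.8,0,0,0,1,120,-2.7,-1.8,0,0,0,1,140,-2.7,-1.8,0,0,0,1,155,-2.7,-1.8,0,0,0,1,170,-2.7,-1.8,0,0,0,1,180,-2.7,-1.8,0,0,0,1,188,-2.7,-1.8,0,0,0,1,188,-2.7,-1.8,0,0,0,1,188,-2.7,-1.8,0,0,0,1]

```text
clock: 11.9
ee_pos: [0.4673, -0.3114, 0.043]
orientation: [120.4, 90.0, -149.6]
force: [-0.0, 0.1, 0.0]
gripper_width: 1.005
```

```bash
python3 - <<'E'
from h import *
o,w=grab('wrist','pics/w14.png');print(o['ee_pos'],o['force'])
E
```

```text
[ 0.4673128  -0.31144562  0.04302006] [-0.02711593  0.07906938  0.03908973]
```

View pics/w14.png

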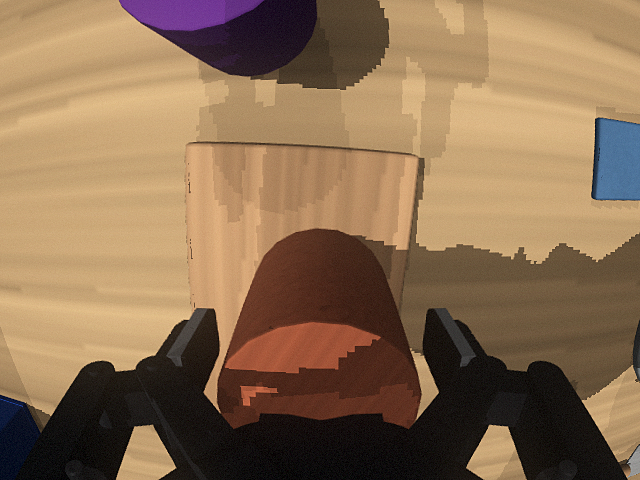

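>>> step_arm:
  plan: [0,0,0,0,0,0,0.6,0,0,0,0,0,0,0.4,0,0,0,0,0,0,-1,0,0,0,0,0,0,-1,0,0,0,0,0,0,-1,0,0,0,0,0,0,-1]
  force: 45

```text
clock: 12.45
ee_pos: [0.4679, -0.3122, 0.0446]
orientation: [-137.8, 89.9, -47.8]
force: [-2.0, 1.7, 7.2]
gripper_width: 0.743
```

```bash
python3 - <<'E'
from h import *
o,w=grab('wrist','pics/w15.png');print(o['ee_pos'],o['force'],o['gripper_width']*85)
E
```

```text
[ 0.46785356 -0.31215288  0.04458933] [-2.01673594  1.66131529  7.22493792] 63.157062454359064
```

View pics/w15.png

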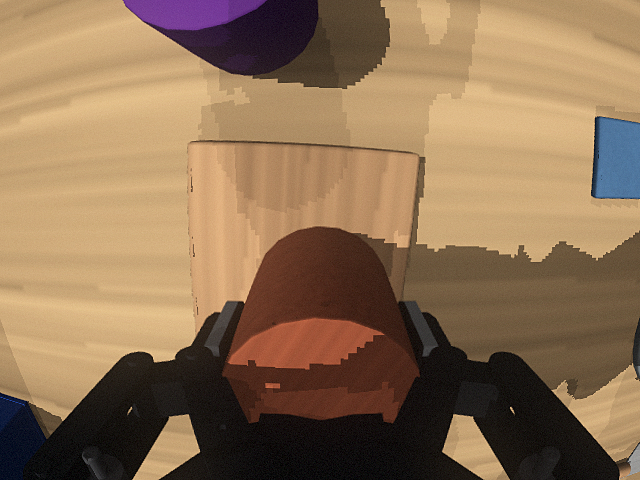

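>>> step_arm:
  plan: [-5,0,0,0,0,0,-1,-15,0,0,0,0,0,-1,-40,0,0,0,0,0,-1,-75,0,0,0,0,0,-1,-110,0,0,0,0,0,-1,-145,0,0,0,0,0,-1,-180,0,0,0,0,0,-1,-205,0,0,0,0,0,-1,-215,0,0,0,0,0,-1,-215,0,0,0,0,0,-1]

```text
clock: 13.33
ee_pos: [0.4684, -0.3126, 0.2611]
orientation: [-138.7, 89.7, -48.7]
force: [0.5, -0.6, -1.4]
gripper_width: 0.744
```

```bash
python3 - <<'E'
from h import *
o,w=grab('wrist','pics/w16.png');o=telemetry.get_obs();print(o['ee_pos'],o['force'],o['gripper_width']*85)
print(go([.508,.0245,.26],RX([0,0,-1],dcs(90)),o))
E
```

```text
[ 0.46755806 -0.31187811  0.25861587] [ 0.35996276 -0.89869624 -2.30867613] 63.20253573716307
(array([ -1.9, -40.3, 336.4]), array([-0.02, -0.1 ,  0.06]))
```

View pics/w16.png

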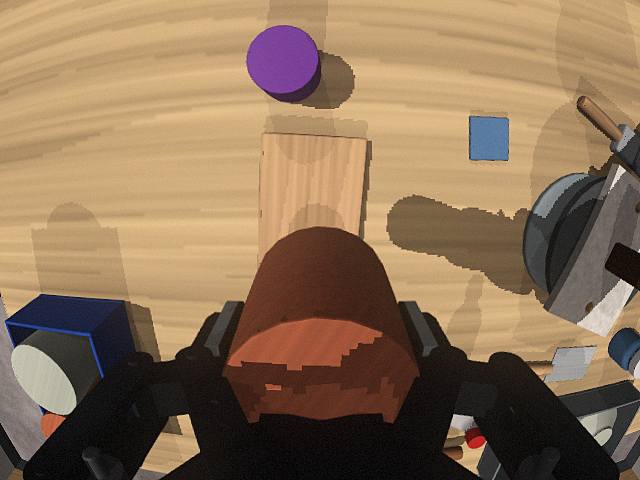

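Lifted, no slip (tumbler outline same as before the lift). Carry to above the chuck.

>>> step_arm:
  plan: [-2,-4,33,0,0,0,-1,-2,-9,72,0,0,0,-1,-2,-13,110,0,0,0,-1,-2,-18,150,0,0,0,-1,-2,-23,190,0,0,0,-1,-2,-28,230,0,0,0,-1,-2,-32,270,0,0,0,-1,-2,-37,305,0,0,0,-1,-2,-39,325,0,0,0,-1,-2,-40.3,336.4,0,0,0,-1,-2,-40.3,336.4,0,0,0,-1,-2,-40.3,336.4,0,0,0,-1]

```text
clock: 14.38
ee_pos: [0.5069, 0.0247, 0.2582]
orientation: [107.3, 89.8, -162.7]
force: [0.3, -0.0, -2.3]
gripper_width: 0.743
```

```bash
python3 - <<'E'
from h import *
o1=telemetry.get_obs();s=eyes.capture('scene')[:,:,::-1]
o,w=grab('wrist','pics/w17.png');print(o['ee_pos'],o['force'],np.abs(o['qd']).max(),o['gripper_width']*85)
cv2.imwrite('pics/s17z.png',cv2.resize(s[100:290,240:440],None,fx=3,fy=3,interpolation=cv2.INTER_CUBIC))
print(go([.508,.0245,.18],RX([0,0,-1],dcs(90)),o))
E
```

```text
[0.50705784 0.02400251 0.25855309] [-0.88787094 -0.29624381 -1.86240515] 1.1093110861785533 63.48442334656327
(array([78.5, -1.2,  0.6]), array([-0.05, -0.06, -0.16]))
```

View pics/s17z.png

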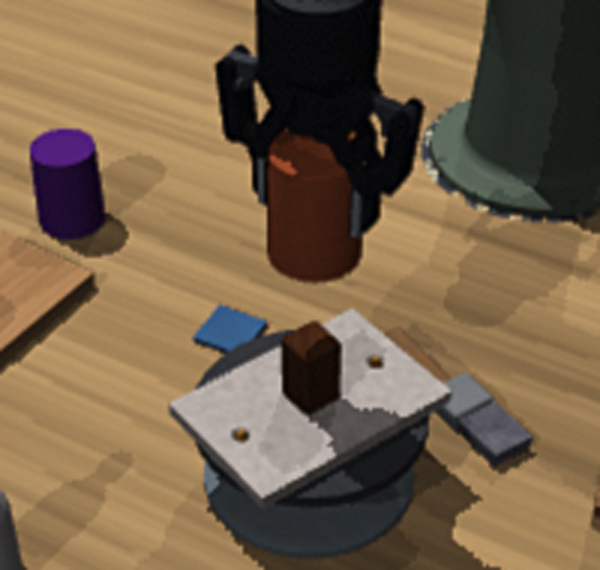

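View pics/w17.png

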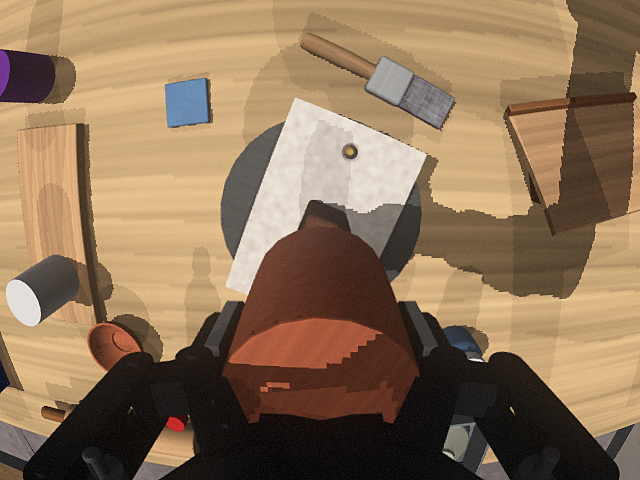

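>>> step_arm:
  plan: [30,-1,0.6,0,0,0,-1,55,-1,0.6,0,0,0,-1,70,-1,0.6,0,0,0,-1,70,-1,0.6,0,0,0,-1,70,-1,0.6,0,0,0,-1]

```text
clock: 14.9
ee_pos: [0.508, 0.0242, 0.1893]
orientation: [101.6, 89.9, -168.6]
force: [0.2, -0.1, -0.5]
gripper_width: 0.742
```

```bash
python3 - <<'E'
from h import *
o1=telemetry.get_obs();s=eyes.capture('scene')[:,:,::-1]
o=telemetry.get_obs();print(o['ee_pos'],o['force'],np.abs(o['qd']).max(),o['gripper_width']*85)
cv2.imwrite('pics/s18z.png',cv2.resize(s[130:270,270:410],None,fx=4,fy=4,interpolation=cv2.INTER_CUBIC))
for p in ([.5072,.0245,.152],[.5072,.0245,.16]): print((proj('scene',p)-[270,130])*4)
print(go([.508,.0245,.12],RX([0,0,-1],dcs(90)),o))
E
```

```text
[0.50897831 0.02430798 0.19028971] [-0.64992796  0.3301637  -1.22778585] 1.223424334353911 63.61993676085098
[293.44488744 328.69683764]
[293.62246798 317.82789   ]
(array([70.3,  1. ,  0.2]), array([-0.11, -0.04, -0.01]))
```

View pics/s18z.png

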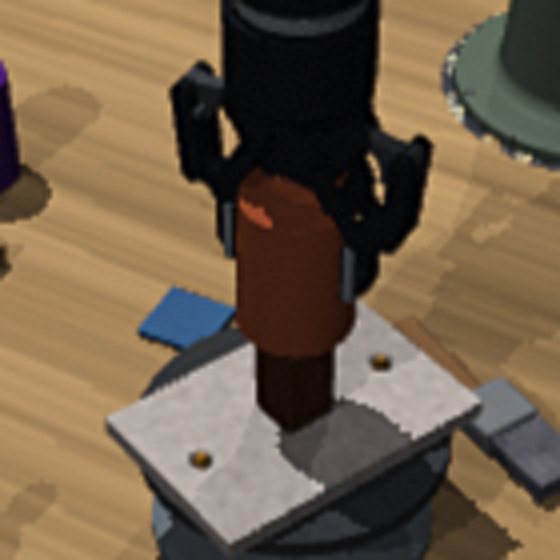

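>>> step_arm:
  plan: [6,0.8,0.2,0,0,0,-1,12,0.8,0.2,0,0,0,-1,18,0.8,0.2,0,0,0,-1,25,0.8,0.2,0,0,0,-1,32,0.8,0.2,0,0,0,-1,40,0.8,0.2,0,0,0,-1,48,0.8,0.2,0,0,0,-1,55,0.8,0.2,0,0,0,-1,60,0.8,0.2,0,0,0,-1,65,0.8,0.2,0,0,0,-1,65,0.8,0.2,0,0,0,-1]

```text
clock: 15.87
ee_pos: [0.5072, 0.0256, 0.1236]
orientation: [99.0, 89.9, -171.0]
force: [-0.2, 1.3, -1.7]
gripper_width: 0.745
```

```bash
python3 - <<'E'
from h import *
o=telemetry.get_obs();print(o['ee_pos'],o['force'],o['ft_torque'],o['gripper_width']*85)
E
```

```text
[0.50715173 0.02557273 0.12362979] [-0.18931199  1.29556354 -1.71516041] [ 0.00141643 -0.01140796  0.00948931] 63.28294636761097
```

>>> step_arm:
  plan: [1,0,0,0,0,0,-1,2,0,0,0,0,0,-1,3,0,0,0,0,0,-1,3.5,0,0,0,0,0,-1,3.5,0,0,0,0,0,-1,3.5,0,0,0,0,0,-1]

```text
clock: 16.37
ee_pos: [0.5079, 0.0255, 0.1214]
orientation: [158.1, 90.0, -111.9]
force: [0.2, 0.1, -2.5]
gripper_width: 0.742
```

>>> step_arm:
  plan: [0.3,0,0,0,0,0,-1,0.6,0,0,0,0,0,-1,0.8,0,0,0,0,0,-1,0.8,0,0,0,0,0,-1]

```text
clock: 16.7
ee_pos: [0.5078, 0.0255, 0.1204]
orientation: [130.3, 90.0, -139.7]
force: [-0.0, 1.1, -1.9]
gripper_width: 0.744
```

>>> step_arm:
  plan: [0.4,0,0,0,0,0,-1,0.8,0,0,0,0,0,-1,1.2,0,0,0,0,0,-1,1.2,0,0,0,0,0,-1]

```text
clock: 17.03
ee_pos: [0.5078, 0.0255, 0.1192]
orientation: [130.2, 90.0, -139.9]
force: [-0.6, -0.6, -1.8]
gripper_width: 0.746
```

>>> step_arm:
  plan: [0.3,0,0,0,0,0,-1,0.6,0,0,0,0,0,-1,0.6,0,0,0,0,0,-1]

```text
clock: 17.28
ee_pos: [0.5078, 0.0255, 0.1187]
orientation: [133.0, 90.0, -137.1]
force: [-0.1, 0.1, -2.4]
gripper_width: 0.741
```

>>> step_arm:
  plan: [0.3,0,0,0,0,0,-1,0.6,0,0,0,0,0,-1,0.6,0,0,0,0,0,-1]

```text
clock: 17.53
ee_pos: [0.5078, 0.0255, 0.1186]
orientation: [165.6, 90.0, -104.4]
force: [-2.5, -0.4, 4.7]
gripper_width: 0.742
```

>>> step_arm:
  plan: [0.3,0,0,0,0,0,-1,0.6,0,0,0,0,0,-1,0.6,0,0,0,0,0,-1]

```text
clock: 17.78
ee_pos: [0.5078, 0.0255, 0.1185]
orientation: [-167.0, 90.0, -77.0]
force: [-4.9, 0.0, 10.5]
gripper_width: 0.745
```

>>> step_arm:
  plan: [-0.6,0,0,0,0,0,-1,-0.6,0,0,0,0,0,0.6,-0.6,0,0,0,0,0,0.8,-0.6,0,0,0,0,0,1,-0.6,0,0,0,0,0,1,-0.6,0,0,0,0,0,1]
  force: 20

```text
clock: 18.28
ee_pos: [0.5078, 0.0255, 0.1179]
orientation: [126.8, 90.0, -143.2]
force: [-0.6, 0.8, -1.1]
gripper_width: 1.001
```

```bash
python3 - <<'E'
from h import *
o,w=grab('wrist','pics/w19.png');print(o['ee_pos'],o['force'],o['gripper_width']*85)
E
```

```text
[0.5078448  0.02550497 0.11791408] [-0.6004214   0.78703785 -1.12952505] 85.04854157162423
```

View pics/w19.png

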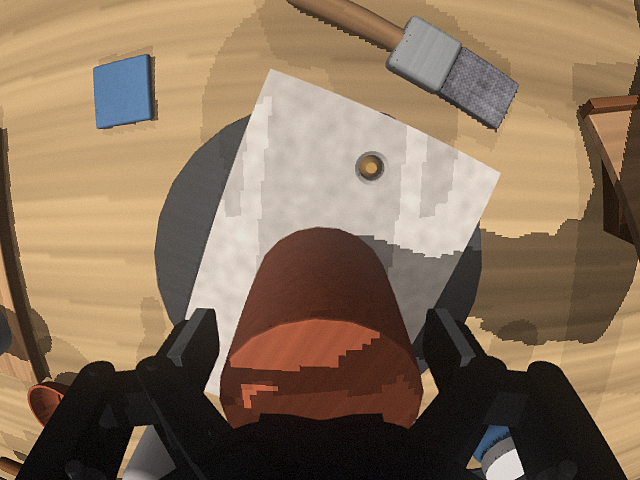

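Released, tumbler upright between the open pads (columns 220–420 vs pads 217/425). Retreat straight up.

>>> step_arm:
  plan: [-5,0,0,0,0,0,1,-20,0,0,0,0,0,1,-45,0,0,0,0,0,1,-80,0,0,0,0,0,1,-115,0,0,0,0,0,1,-150,0,0,0,0,0,1,-170,0,0,0,0,0,1,-180,0,0,0,0,0,1,-180,0,0,0,0,0,1]

```text
clock: 19.08
ee_pos: [0.5092, 0.0255, 0.3005]
orientation: [-102.4, 89.8, -12.5]
force: [0.8, -0.0, 0.7]
gripper_width: 0.999
```

```bash
python3 - <<'E'
from h import *
o,s=grab('scene','pics/s20.png');o,w=grab('wrist','pics/w20.png');print(o['ee_pos'])
cv2.imwrite('pics/s20z.png',cv2.resize(s[130:290,150:420],None,fx=2.9,fy=2.9,interpolation=cv2.INTER_CUBIC))
E
```

```text
[0.50825626 0.02555916 0.29842862]
```

View pics/s20z.png

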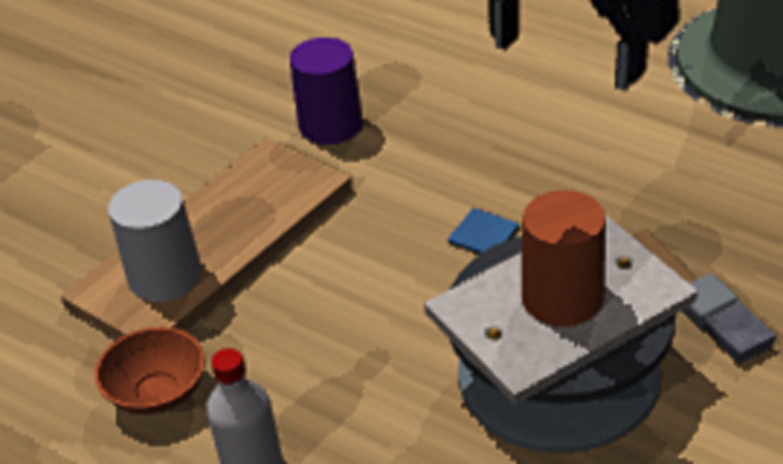

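View pics/w20.png

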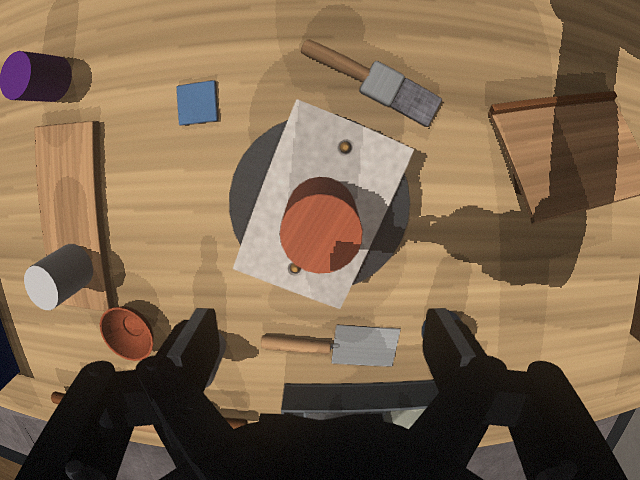

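```bash
python3 - <<'E'
from h import *
p=onplane('scene',564.5/2.9-.5+150,216.5/2.9-.5+130,.177);print('cup foot',p,'off mm',np.linalg.norm(p[:2]-HC[:2])*1000)
w=onplane('scene',148.5/2.9-.5+150,204.5/2.9-.5+130,.103);print('white',w,'before .5957 -.3264')
from bench import job_done
print(job_done())
E
```

```text
cup foot [0.50811828 0.02664527 0.177     ] off mm 2.333543510732543
white [ 0.59707871 -0.32344213  0.103     ] before .5957 -.3264
the job is handed in; nothing more can be done
None
```

I handed the job in at about 19 s of the 61 s allowed; it reports no verdict. The bat lies on the wheel head over both pins, and the terracotta tumbler stands upside down over the chuck, rim on the bat.

**Last checks**
- **Bat on the pins:** Both brass pins show through the holes. The bat touched down when its underside was about 80.3 mm above the table, against the head top at 80 mm. I pressed it with about 13 N before letting go.
- **Bat height cross-check:** The tumbler's rim later met the bat at about 92 mm, as a flush 12 mm bat should give.
- **Tumbler placing:** It went down with about 12 N of contact, against the 45 N limit, and looks upright in the last pictures. Its foot is centred to about 2.3 mm of the wheel centre, against the 12 mm limit.
- **Other things on the table:** In the last pictures the white tumbler stands where it was, its position within about 3 mm, which is my measuring error. The tile, brush, spatula, bowl, bottle and jar look untouched. I did not measure those. The gripper is open, about 120 mm clear above the tumbler.

**A disagreement:** The wrist camera put the bat 2–3 mm off from what the two fixed cameras gave. I trusted the fixed cameras, then used the view of the pins through the holes to centre the bat as it went down, and it went in without catching.

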